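# Set up the gilding station: rosette on the stage, gold paint to the front

## Task

Put the brown, still unpainted rosette flat on the painting stage, centred on the ring mark between the two blue stops, and let go of it. Then grip the wooden handle in the middle of the paint carousel and turn it until the jar with the gold lid stands squarely at the red pointer, and finish while still gripping the handle and holding the carousel still there. Leave the gold rosettes and everything else on the table where they are.

Things in the scene. Friction and masses are not known exactly. Their poses are not given: they have to be found in the camera images.
- rosette_brown: Dark brown round rosette, a disc 52 mm in diameter and 20 mm tall, about 35 g, the only brown one of three on the cork board (the board is 100 x 320 mm, 6 mm thick; the three lie about 100 mm apart in one row, in any order). Origin at the centre of its underside, z up.
- rosette_gold_a: Gold rosette of the same size on the cork board; leave it. Origin at the centre of its underside.
- rosette_gold_b: Gold rosette of the same size on the cork board; leave it. Origin at the centre of its underside.
- stage_centre (a point): Centre of the 62 mm ring mark on the top face (12 mm above the table) of the painting stage, a fixed 110 x 110 x 12 mm aluminium plate. Two blue stop bars (10 mm wide, 90 long, 6 high above the plate) run along the point's y axis at x = -39 and +39 mm, 68 mm clear between them; along y the stage is open, so fingers closing along y pass between the bars. z up.
- carousel_base: Fixed base of the paint carousel; origin on the turning axis at table height, z up. The red pointer stands in its -x direction.
- carousel: Turning part: plywood disc 280 mm wide, its top 30 mm above the table, with six fixed jars (52 mm wide, 102 mm from the axis, 60 degrees apart; lids gold, white, blue, green, black, purple). Origin on the axis, z up. The gold jar is in its -x direction; x axes of carousel and base agree when it is at the pointer. Turns both ways without end, friction about 0.05 N m, stays where left.
- handle (a point): Centre of the top of the handle, on the turning axis, 152 mm above the table. Dark wooden bar fixed on the carousel's central post and turning with it: 70 mm long along x (the carousel's x axis, in line with the gold jar), 14 mm thick along y, 34 mm high; underside at 118 mm, above the jars, whose lids top out at 86 mm.
- gold_lid (a point): Centre of the top of the gold lid, 102 mm from the turning axis, 86 mm above the table.
- pointer (a point): Centre of the top of the red pointer block (30 x 26 mm, 28 mm high) beside the disc's rim, fixed on the base 165 mm from the turning axis.
- tumbler: Empty clear tumbler, 68 mm wide, 90 mm tall, a bystander. Origin at the centre of its underside.
- paint_tub: Closed ochre paint tub with a gold lid, 84 mm wide, 70 mm tall, standing on the table, a bystander (not a jar of the carousel). Origin at the centre of its underside.
- brush_jar: Jar of brushes, 80 mm wide, 205 mm tall with its brushes, a bystander. Origin at the centre of its underside.
- wicker_cone: Brown cone with a gold spiral, 130 mm wide at the foot, 200 mm tall, a bystander. Origin at the centre of its underside.
- varnish_can: Green can, 74 mm wide, 110 mm tall, a bystander. Origin at the centre of its underside.
Mind the look-alikes: they are no part of the job. Several things look just like the part that bears stage_centre: the one meant starts farthest from the robot's base.

How it is judged:
By the outcome, as a careful person would: the job done as asked, in the order asked, and still so for the second after the job is handed in, while the arm keeps its last pose, push and grip.
It also fails if it takes over 64 s, if anything falls off the work surface, if the arm or the gripper's body presses on something with over 40 N, if the wrist force passes 120 N, or if a joint passes its speed limit or range.

## Robot

A 7-joint arm with a two-finger parallel gripper is mounted at the origin on the work surface. World frame = base frame: x ahead of the robot, y to its left, z up, the work surface at z = 0. Lengths are in m, angles in rad, forces in N, time in s.
With the tool pointing down it reaches from about 0.35 to 0.9 m from the base axis. Payload 8.1 kg.
Tool frame: the origin (TCP) lies where the fingers leave the gripper's body, on its centre line; the fingertips stand 66 mm ahead of it and the grasp point (between the pads) lies 47 mm ahead of it (arm.tip_reach is the distance from the TCP to the fingertips, in m); z points along the fingers, y is the direction in which the jaws open and shut (so a half turn about z gives the same grasp; the last joint's range is limited). The gripper opens to 92 mm and grips with 3 to 60 N. Pads are 19 mm wide; open, the fingers measure 130 mm over their backs; the gripper's body (75 mm by 190 mm) begins 47 mm behind the grasp point.
Start: joints at [-1.282, 0.434, 0.025, 1.573, -0.012, 1.134, -0.075], TCP at [0.239, 0.578, 0.292] pointing down, gripper open.
Joint ranges: [-2.62, 2.62], [-0.44, 2.09], [-1.27, 1.32], [0.08, 2.57], [-1.32, 4.46], [0.12, 2], [-2.74, 2.74]. Speed limits (rad/s): [2.22, 2.22, 3.01, 3.01, 3.14, 3.14, 3.14].

## Interface

Orientations are given as a rotation vector (axis times angle).
In Python, from cell import arm gives the robot as it stands.
- The arm moves only by the tool carry_out, never from a script. Its argument "plan" is a list of rows, each a list of 5 numbers: the shift along the world's x, y, z in cm, then the turn about the world's z in rad, then the finger opening in cm, from 0 to 9.18. In form: [[tx, ty, tz, spin, fingers], ...]. A call has 1 to 20 rows; each row is the pose to reach, as a shift and turn from the pose measured when the call began; what a row does not reach only later rows make up. A row lasts 1/10 s, in which the tool goes at most 50 mm and 8.59 degrees, less where a joint would pass 70% of its speed; a pose out of reach is approached as far as the arm can. A call with a gripper value outside its range is refused whole. The fingers move at their own pace and stop on an object; "squeeze" is the grip in N (left out, the last holds). Time passes only in rows, so rows that repeat a pose let the fingers close. It gives the time, the measured TCP pose, the force and the opening at its end, in the units of the state.
- arm.observe(): the state, without advancing time (a new reading comes with each control period).
- arm.get_image(name): name is "scene" or "top"; returns (picture, depth): 480x640x3 uint8, red, green, blue; 480x640 float32, m along the optical axis (not along the pixel's ray), 0 where there is no reading.
- arm.get_calibration(name): a dict with "intrinsics" (3x3 intrinsics, pixels), "rvec" (rotation vector, rad) and "tvec" (3), from world to camera coordinates, as OpenCV has them. Camera axes: x right, y down, z forward; pixel columns grow to the right and rows downward; lengths in m; the calibration is good to about 2 mm. A picture is of the moment at which its call begins. get_calibration takes no time and is no camera call.
- arm.sign_off(): hands the job in, once; it reports no verdict.
The state is a dict: "clock": time; "joints": joint angles; "dq": joint speeds; "joint_efforts": joint torques, N m; "position": TCP position; "ee_rot": TCP orientation; "force": force on the tool from outside, world axes, zero at the start; "ft_torque": the same for the moment, N m; "width": opening from 0.0 (shut) to 1.0 (fully open).
Only numpy, scipy, OpenCV 4.12 (cv2) and the standard library are available. Lean on these libraries where they do the work, as an engineer would, in place of code of your own. Each camera call takes 0.05 s, during which the arm holds its last target. There are 200 camera calls.

## Working session

There is one attempt and no reset: what is moved stays moved. The work goes in short steps, Python scripts to look and compute and a tool call to move; the robot and the scene stay as the last step left them, time stands still between calls to the robot, and variables do not carry over. Pictures are saved under pics/ and viewed, about 8 in all and at most 12, crops included, and the job is handed in when it is done.

Besides the shell and the picture viewer there is one more tool, called by a JSON object that holds its "method" and its "body". carry_out: Moves the arm, as the interface text tells. Its arguments: {"type":"object","properties":{"plan":{"type":"array"},"squeeze":{"type":"number"}},"required":["plan"]}

```bash
ls; mkdir -p pics; cat > h.py <<'E'
import numpy as np, cv2
from cell import arm
def cal(n):
    c=arm.get_calibration(n); return np.array(c["intrinsics"]),cv2.Rodrigues(np.array(c["rvec"],float))[0],np.array(c["tvec"],float).ravel()
def world(n,d):
    K,R,t=cal(n); h,w=d.shape; u,v=np.meshgrid(np.arange(w),np.arange(h))
    P=np.stack([(u-K[0,2])/K[0,0]*d,(v-K[1,2])/K[1,1]*d,d],-1)
    return (P-t)@R
def ray(n,u,v,z):
    K,R,t=cal(n); o=-R.T@t; r=R.T@np.linalg.inv(K)@[u,v,1]; return o+r*(z-o[2])/r[2]
def proj(n,p):
    K,R,t=cal(n); q=K@(R@np.array(p)+t); return q[:2]/q[2]
def tri(a,b):
    A=[]
    for n,(u,v) in (("scene",a),("top",b)):
        K,R,t=cal(n); P=K@np.c_[R,t]; A+= [u*P[2]-P[0],v*P[2]-P[1]]
    x=np.linalg.svd(np.array(A))[2][-1]; return x[:3]/x[3]
def snap(tag):
    for n in("scene","top"):
        im,d=arm.get_image(n); cv2.imwrite(f"pics/{n}{tag}.png",im[...,::-1]); np.save(f"{n}{tag}.npy",d)
E
python3 - <<'E'
from h import *
snap(0); print(arm.observe())
for n in("scene","top"):
    K,R,t=cal(n); print(n,K,-R.T@t,R)
E
```

```text
pics
{'clock': 0.1, 'joints': array([-1.28156594,  0.43514172,  0.02496545,  1.57401666, -0.0115948 ,
        1.13398555, -0.07510506]), 'dq': array([ 0.00149727, -0.00206197,  0.00022461, -0.00257061,  0.00078503,
        0.00100248,  0.00043589]), 'joint_efforts': array([ 2.34175357e-03, -6.69127250e+01,  9.87246595e-01, -3.15144289e+01,
       -6.07185136e-02,  3.75066698e-02,  9.11350662e-05]), 'position': array([0.23857329, 0.57727554, 0.2915264 ]), 'ee_rot': array([-6.11627542e-01, -3.08133007e+00,  2.19717054e-03]), 'force': array([-0.41250377, -1.33422485,  0.76477149]), 'ft_torque': array([ 0.03267575, -0.01295891,  0.00764674]), 'width': 0.9977742605152062}
scene [[505.64469397   0.         326.63953463]
 [  0.         505.64469397 240.36894131]
 [  0.           0.           1.        ]] [1.19722803 0.57280182 1.18579494] [[-0.62751302  0.77837334  0.01903579]
 [ 0.5871219   0.48910375 -0.64503131]
 [-0.51138565 -0.39358921 -0.763919  ]]
top [[433.92877923   0.         314.64013315]
 [  0.         433.92877923 248.78133934]
 [  0.           0.           1.        ]] [ 0.35417008 -0.019388    1.14762299] [[-0.01213109 -0.99990434 -0.00664504]
 [-0.99325008  0.01281649 -0.1152823 ]
 [ 0.11535644  0.00520168 -0.99331054]]
```

View pics/top0.png

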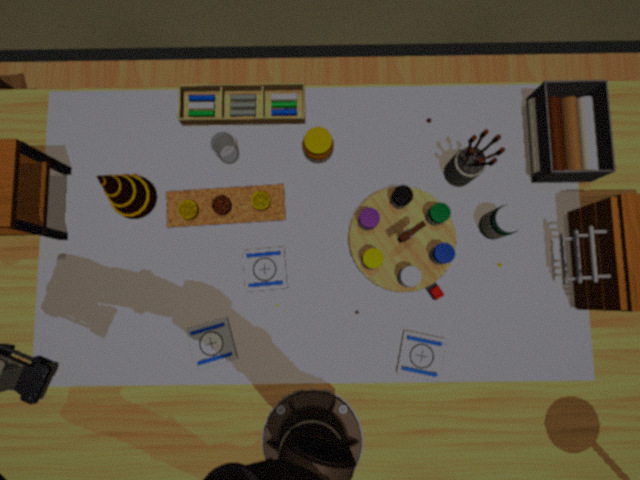

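View pics/scene0.png

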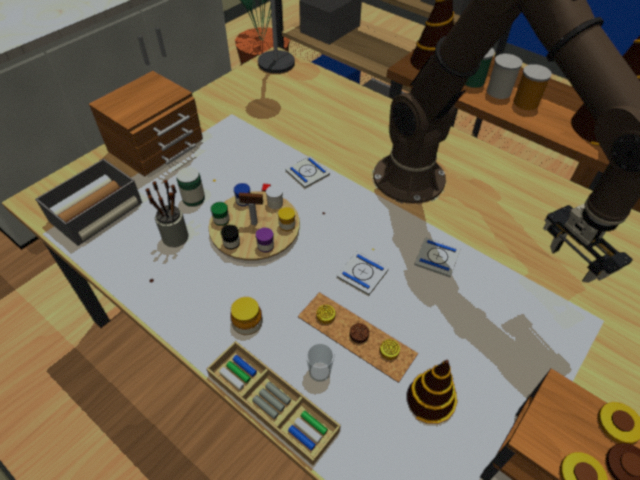

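The top view shows the brown rosette at about (222,205), three stages at (265,268), (211,343) and (421,355), and the carousel at about (402,238) with its gold lid at (373,258) and the red pointer at (435,292). The stage farthest from the base is (265,268). The scene view agrees: rosette (359,333), stage (363,271), carousel (254,222). Next I'll enlarge both views.

```bash
python3 - <<'E'
import cv2,numpy as np
t=cv2.imread("pics/top0.png"); s=cv2.imread("pics/scene0.png")
def c(i,x,y,w,h,k): return cv2.resize(i[y:y+h,x:x+w],None,fx=k,fy=k,interpolation=cv2.INTER_CUBIC)
a=np.hstack([c(t,200,180,100,120,4),c(t,345,180,100,120,4)])
b=np.hstack([c(s,300,245,100,120,4),c(s,205,170,100,120,4)])
cv2.imwrite("pics/ct.png",cv2.convertScaleAbs(a,alpha=1.5)); cv2.imwrite("pics/cs.png",cv2.convertScaleAbs(b,alpha=1.3))
E
```

```text
(no output)
```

View pics/ct.png

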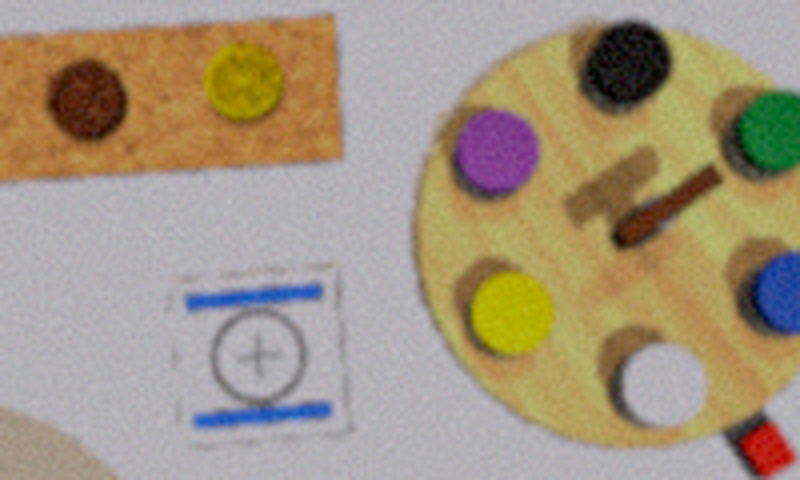

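View pics/cs.png

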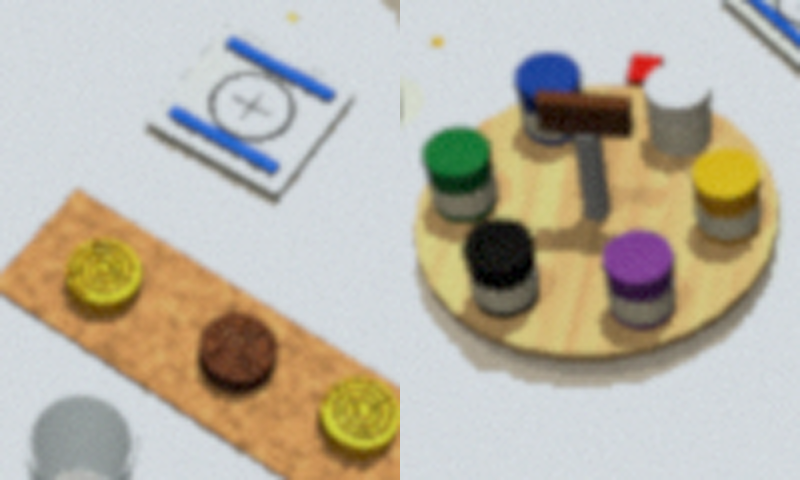

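```bash
cat > m.py <<'E'
from h import *
S=np.load("scene0.npy");T=np.load("top0.npy");WS=world("scene",S);WT=world("top",T)
P=dict(brown=((359.4,330.9),(221.6,204.3)),stage=((362.6,270.9),(264.4,268.1)),handle=((250.6,194.1),(411.6,230.4)),gold=((286.4,212.1),(372.6,257.9)),pointer=((266,185.3),(436.6,292.1)))
for k,(a,b) in P.items():
    f=lambda W,p:W[round(p[1]),round(p[0])].round(4)
    print(k,tri(a,b).round(4),"depth",f(WS,a),f(WT,b))
im=cv2.imread("pics/top0.png")
# handle top points by depth, both cameras
for n,W in(("s",WS),("t",WT)):
    m=(W[...,2]>.135)&(W[...,2]<.165)&(abs(W[...,0]-.46)<.12)&(abs(W[...,1]+.24)<.12)
    q=W[m]; print(n,m.sum(),q.mean(0) if m.any() else '')
    if m.sum()>5: print(cv2.minAreaRect(q[:,:2].astype(np.float32)*1000))
# other circles: lids at z~.086
m=(WT[...,2]>.078)&(WT[...,2]<.094)&(np.hypot(WT[...,0]-.46,WT[...,1]+.24)<.17)
n,l,st,ce=cv2.connectedComponentsWithStats(m.astype(np.uint8))
for i in range(1,n):
    if st[i,4]>60: print(st[i,4],ce[i],ray("top",*ce[i],.086).round(4))
# blue bars of stage
hsv=cv2.cvtColor(im,cv2.COLOR_BGR2HSV); m=cv2.inRange(hsv,(100,120,60),(130,255,255)); m[:240]=0;m[300:]=0;m[:,:235]=0;m[:,295:]=0
n,l,st,ce=cv2.connectedComponentsWithStats(m)
for i in range(1,n):
    if st[i,4]>30:
        v,u=np.where(l==i); q=np.array([ray("top",a,b,.018)[:2]*1000 for a,b in zip(u,v)],np.float32); print("bar",q.mean(0),cv2.minAreaRect(q),cv2.fitLine(q,2,0,.01,.01).ravel()[:2])
q=ray("top",436.6,292.1,.028);print("pointer z28",q)
E
python3 m.py
```

```text
brown [0.6056 0.2329 0.0216] depth [0.6087 0.2351 0.0276] [0.6065 0.2294 0.0257]
stage [0.4359 0.1201 0.0125] depth [0.434  0.1216 0.0114] [0.437  0.1201 0.0116]
handle [ 0.5095 -0.2391  0.1517] depth [ 0.5072 -0.2395  0.1499] [ 0.511  -0.2407  0.1504]
gold [ 0.4527 -0.1552  0.0868] depth [ 0.4521 -0.1567  0.0856] [ 0.4529 -0.1569  0.0852]
pointer [ 0.3681 -0.3234  0.0317] depth [ 0.3629 -0.3284  0.0261] [ 0.3686 -0.3256  0.0287]
s 164 [ 0.51296635 -0.23650072  0.14662873]
((511.80419921875, -238.82469177246094), (17.271146774291992, 70.14141845703125), 34.088722229003906)
t 184 [ 0.50899664 -0.23925098  0.15071473]
((510.27557373046875, -241.09365844726562), (13.914155960083008, 70.08378601074219), 33.50100326538086)
305 [402.34098361 195.36065574] [ 0.6088 -0.2343  0.086 ]
345 [439.54492754 211.8       ] [ 0.5659 -0.325   0.086 ]
342 [368.94736842 217.06432749] [ 0.555  -0.1496  0.086 ]
352 [444.01136364 252.375     ] [ 0.4645 -0.3314  0.086 ]
345 [372.54782609 257.75072464] [ 0.4535 -0.1557  0.086 ]
355 [410.28450704 275.70704225] [ 0.4083 -0.2466  0.086 ]
bar [473.72653  122.184235] ((473.82049560546875, 121.96771240234375), (7.639891147613525, 84.34252166748047), 4.490649223327637) [ 0.07648687 -0.9970706 ]
bar [396.48395 116.00997] ((396.6484680175781, 115.44227600097656), (7.989071369171143, 86.2574691772461), 4.474070072174072) [ 0.08431731 -0.996439  ]
pointer z28 [ 0.36839689 -0.32474049  0.028     ]
```

```bash
python3 - <<'E'
from h import *
S=np.load("scene0.npy");T=np.load("top0.npy")
for n,D,c in(("scene",S,(359,331)),("top",T,(222,204))):
    W=world(n,D); m=(W[...,2]>.019)&(W[...,2]<.034)
    k=np.zeros(m.shape,np.uint8); cv2.circle(k,c,22,1,-1); m=m&(k>0)
    _,l,st,ce=cv2.connectedComponentsWithStats(m.astype(np.uint8)); i=l[c[1],c[0]]; v,u=np.where(l==i)
    print(n,st[i],ce[i],np.median(W[l==i],0),ray(n,*ce[i],.026), cv2.minEnclosingCircle(W[l==i][:,:2].astype(np.float32)))
W=world("top",T); m=(W[...,2]>.05)
for name,(u,v) in dict(tub=(318,138),tumb=(228,154),cone=(105,182),brush=(462,165),varn=(503,221)).items(): print(name,W[v,u])
for g in((188,209),(260,200)): print(ray("top",*g,.026))
E
```

```text
scene [350 323  19  19 287] [358.94425087 331.99303136] [0.61026624 0.23651625 0.02568958] [0.61034703 0.23625806 0.026     ] ((0.6099775433540344, 0.2350461632013321), 0.027279041707515717)
top [211 195  20  19 301] [220.74750831 204.05980066] [0.6062735  0.23248021 0.02573728] [0.60636303 0.23267956 0.026     ] ((0.6077700853347778, 0.23327186703681946), 0.026335952803492546)
tub [ 0.76648663 -0.02588569  0.07006357]
tumb [0.72090689 0.20197911 0.08837516]
cone [0.62692064 0.46456126 0.1799731 ]
brush [ 0.67599686 -0.37714053  0.11387133]
varn [ 0.53699596 -0.47166776  0.10674573]
[0.59426992 0.3189326  0.026     ]
[0.61587037 0.12909286 0.026     ]
```

{"method": "carry_out", "body": {"plan": [[2,-2,0,-0.14,7],[4,-4,0,-0.28,7],[6,-6,0,-0.42,7],[8,-8,0,-0.56,7],[10,-10,0,-0.7,7],[13,-12,0,-0.84,7],[16,-15,0,-0.98,7],[19,-18,0,-1.12,7],[22,-21,0,-1.26,7],[25,-24,0,-1.4,7],[28,-27,0,-1.54,7],[31,-29,0,-1.68,7],[34,-31,0,-1.82,7],[36.8,-34.4,-1,-1.96,7],[36.8,-34.4,-3,-2.1,7],[36.8,-34.4,-6,-2.24,7],[36.8,-34.4,-9,-2.38,7],[36.8,-34.4,-11,-2.52,7],[36.8,-34.4,-13,-2.67,7],[36.8,-34.4,-13,-2.67,7]], "squeeze": 15}}

```text
clock: 2.1
position: [0.6046, 0.2333, 0.1583]
ee_rot: [3.138, 0.122, -0.008]
force: [-0.3, 1.0, -0.5]
width: 0.764
```

{"method": "carry_out", "body": {"plan": [[0.2,0,-2,0,7],[0.2,0,-4,0,7],[0.2,0,-6,0,7],[0.2,0,-7.5,0,7],[0.2,0,-8.3,0,7],[0.2,0,-8.3,0,7],[0.2,0,-8.3,0,7],[0.2,0,-8.3,0,4],[0.2,0,-8.3,0,4],[0.2,0,-8.3,0,4],[0.2,0,-8.3,0,4],[0.2,0,-8.3,0,4]], "squeeze": 15}}

```text
clock: 3.3
position: [0.6069, 0.2334, 0.0759]
ee_rot: [3.139, 0.122, -0.007]
force: [-1.1, -0.2, 5.8]
width: 0.559
```

```bash
python3 - <<'E'
from h import *
snap(1);print(arm.observe()['width'],arm.observe()['position'])
a=cv2.imread("pics/top1.png")[150:270,160:310];b=cv2.imread("pics/scene1.png")[270:390,290:440]
cv2.imwrite("pics/c1.png",cv2.convertScaleAbs(np.hstack([cv2.resize(x,(400,320),interpolation=cv2.INTER_CUBIC) for x in(a,b)]),alpha=1.5))
E
```

```text
0.5634195939223888 [0.60686264 0.23337459 0.07585411]
```

View pics/c1.png

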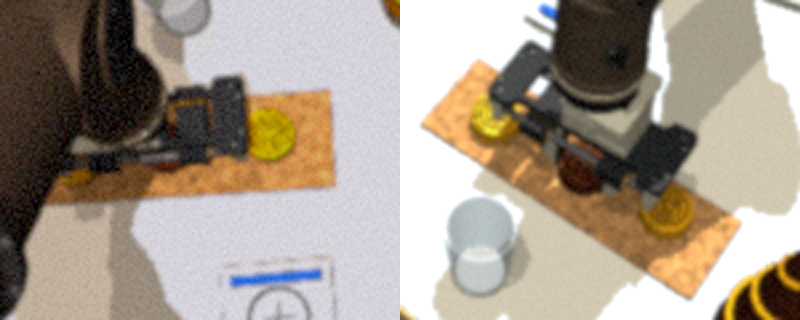

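The fingers read about 51.7 mm open, so they hold the 52 mm rosette. In the crop it sits between the fingers, with the gold ones still in place on both sides. I'll lift and carry it now.

{"method": "carry_out", "body": {"plan": [[0,0,2,0,4],[0,0,5,0,4],[-1,-1,7,0,4],[-3,-2,8,0,4],[-6,-4,8,0,4],[-9,-6,8,0,4],[-12,-8,8,0,4],[-15,-10,8,0,4],[-17.1,-11.3,8,0,4],[-17.1,-11.3,6,0,4],[-17.1,-11.3,4,0,4],[-17.1,-11.3,2.5,0,4],[-17.1,-11.3,2.5,0,4],[-17.1,-11.3,2.5,0,4]]}}

```text
clock: 4.8
position: [0.4359, 0.1201, 0.101]
ee_rot: [3.138, 0.121, -0.008]
force: [-0.7, 0.7, -0.2]
width: 0.56
```

```bash
python3 - <<'E'
from h import *
snap(2);o=arm.observe();print(o['width'],o['position'],o['ee_rot'],o['joints'],o['force'])
a=cv2.imread("pics/top2.png")[210:330,190:340];b=cv2.imread("pics/scene2.png")[210:330,290:440]
cv2.imwrite("pics/c2.png",cv2.convertScaleAbs(np.hstack([cv2.resize(x,(400,320),interpolation=cv2.INTER_CUBIC) for x in(a,b)]),alpha=1.5))
E
```

```text
0.5618554047214781 [0.43633659 0.1204184  0.10150353] [ 3.13879151  0.1219745  -0.00595021] [-0.86206658  0.50650918  0.63925415  2.21673735 -0.55543788  0.58211529
 -1.299371  ] [ 0.2944611   0.60460159 -0.19333949]
```

View pics/c2.png

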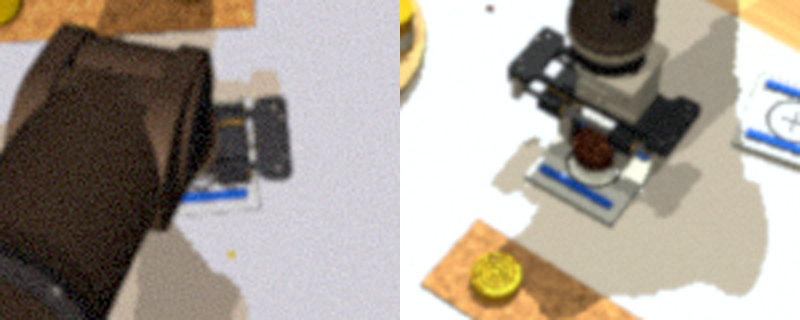

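The rosette hangs over the ring between the stops. I'll lower it and let go.

{"method": "carry_out", "body": {"plan": [[0,0,-0.8,0,4],[0,0,-1.4,0,4],[0,0,-1.7,0,4],[0,0,-1.9,0,4],[0,0,-1.9,0,4],[0,0,-1.9,0,4]]}}

```text
clock: 5.5
position: [0.4363, 0.1203, 0.0825]
ee_rot: [3.139, 0.122, -0.006]
force: [0.8, 0.7, -0.1]
width: 0.566
```

{"method": "carry_out", "body": {"plan": [[0,0,-0.1,0,4],[0,0,-0.1,0,4],[0,0,-0.1,0,4]]}}

```text
clock: 5.8
position: [0.4365, 0.1203, 0.0817]
ee_rot: [3.139, 0.122, -0.005]
force: [-0.4, 0.1, 5.3]
width: 0.562
```

{"method": "carry_out", "body": {"plan": [[0,0,0,0,5.8],[0,0,0,0,6.4],[0,0,0,0,7],[0,0,0,0,7],[0,0,2,0,7],[0,0,5,0,7],[0,0,9,0,7],[0,-3,13,0,7],[1,-7,15,0,7],[2,-12,15,0,7],[3,-17,15,0,7],[4,-21,15,0,7],[5,-25,15,0,7],[5,-25,15,0,7]]}}

```text
clock: 7.2
position: [0.4867, -0.1362, 0.2325]
ee_rot: [3.136, 0.108, -0.002]
force: [-0.6, -0.3, 0.2]
width: 0.764
```

```bash
python3 - <<'E'
from h import *
snap(3);o=arm.observe();print(o['width'],o['position'],o['ee_rot'],o['joints'])
a=cv2.imread("pics/top3.png")[225:315,220:310];b=cv2.imread("pics/scene3.png")[225:315,320:410]
cv2.imwrite("pics/c3.png",cv2.convertScaleAbs(np.hstack([cv2.resize(x,(400,400),interpolation=cv2.INTER_CUBIC) for x in(a,b)]),alpha=1.5))
for n in("scene","top"):
    W=world(n,np.load(n+"3.npy")); m=(W[...,2]>.0245)&(W[...,2]<.042)&(np.hypot(W[...,0]-.4357,W[...,1]-.12)<.045)
    v,u=np.where(m); print(n,m.sum(),ray(n,u.mean(),v.mean(),.032),W[m].std(0),W[m][:,2].mean())
    g=W[m][:,:3]; print(np.linalg.lstsq(np.c_[g[:,:2],np.ones(len(g))],g[:,2],rcond=None)[0])
E
```

```text
0.7613871556168889 [ 0.48612471 -0.13069685  0.23154408] [ 3.1390679   0.11696047 -0.00640295] [-0.48792984  0.38712755  0.86023811  1.98793377 -0.36270788  0.93010838
 -0.9380348 ]
scene 220 [0.44032139 0.12248613 0.032     ] [0.01346314 0.01328231 0.00288905] 0.03157425192524919
[-0.02914929  0.02628322  0.04118578]
top 316 [0.43688282 0.11956352 0.032     ] [0.01297286 0.01295184 0.00231136] 0.03181188144522516
[0.00395509 0.00666678 0.0292866 ]
```

View pics/c3.png

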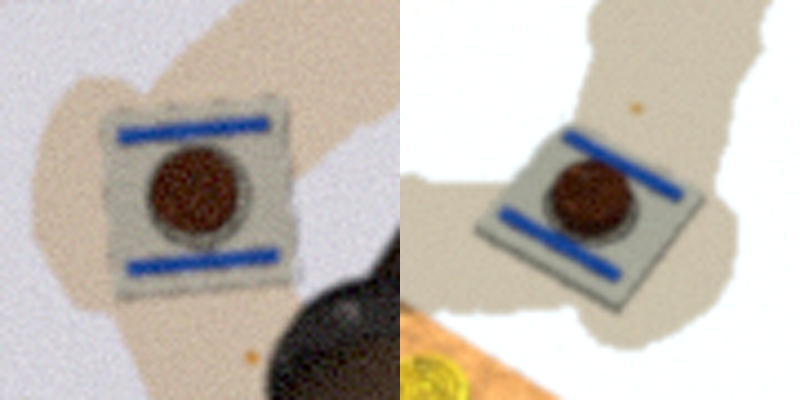

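The rosette lies flat with its top at z 0.032. It is about 1 mm from the ring centre in the top view, and parallax explains the apparent offset in the picture. Next is the handle.

{"method": "carry_out", "body": {"plan": [[1,-2,0,-0.14,5],[1,-4,0,-0.28,5],[2,-6,0,-0.42,5],[2,-8,0,-0.56,5],[2.3,-10,0,-0.7,5],[2.3,-11,0,-0.84,5],[2.3,-11,0,-0.98,5],[2.3,-11,0,-1.06,5],[2.3,-11,0,-1.06,5],[2.3,-11,0,-1.06,5]]}}

```text
clock: 8.3
position: [0.5094, -0.2391, 0.2312]
ee_rot: [-2.769, 1.479, 0.007]
force: [0.2, -0.5, 0.3]
width: 0.546
```

```bash
python3 - <<'E'
from h import *
o=arm.observe();R=cv2.Rodrigues(o['ee_rot'])[0];print(o['position'],np.degrees(np.arctan2(R[1,1],R[0,1])),o['joints'])
E
```

```text
[ 0.50944225 -0.23907209  0.23123237] -146.19836469064035 [-0.37512921  0.60245074  1.10511981  1.85675555 -0.61344672  1.07903359
 -1.57990046]
```

{"method": "carry_out", "body": {"plan": [[0,-0.1,-1.5,0,5],[0,-0.1,-3,0,5],[0,-0.1,-4.2,0,5],[0,-0.1,-4.6,0,5],[0,-0.1,-4.6,0,5],[0,-0.1,-4.6,0,0.8],[0,-0.1,-4.6,0,0.8],[0,-0.1,-4.6,0,0.8],[0,-0.1,-4.6,0,0.8],[0,-0.1,-4.6,0,0.8],[0,-0.1,-4.6,0,0.8],[0,-0.1,-4.6,0,0.8]], "squeeze": 30}}

```text
clock: 9.5
position: [0.5096, -0.2405, 0.1859]
ee_rot: [-2.769, 1.479, 0.006]
force: [-0.8, 0.4, 5.1]
width: 0.153
```

{"method": "carry_out", "body": {"plan": [[0,0,0,0.05,0.8],[0,0,0,0.13,0.8],[0,0,0,0.22,0.8],[0,0,0,0.31,0.8],[0,0,0,0.4,0.8],[0,0,0,0.49,0.8],[0,0,0,0.58,0.8],[0,0,0,0.67,0.8],[0,0,0,0.76,0.8],[0,0,0,0.85,0.8],[0,0,0,0.94,0.8],[0,0,0,1.03,0.8],[0,0,0,1.12,0.8],[0,0,0,1.21,0.8],[0,0,0,1.3,0.8],[0,0,0,1.38,0.8],[0,0,0,1.44,0.8],[0,0,0,1.48,0.8],[0,0,0,1.5,0.8],[0,0,0,1.5,0.8]]}}

```text
clock: 11.5
position: [0.5094, -0.2411, 0.1859]
ee_rot: [3.035, 0.805, -0.006]
force: [0.5, -4.1, -3.6]
width: 0.152
```

```bash
cat > c.py <<'E'
import sys
from h import *
k=sys.argv[1]; snap(k)
o=arm.observe();R=cv2.Rodrigues(o['ee_rot'])[0];print(o['clock'],o['position'],np.degrees(np.arctan2(R[1,1],R[0,1])),o['joints'],o['force'],o['width'])
ax=np.array([.5093,-.2404])
for n in("top","scene"):
    D=np.load(n+k+".npy");W=world(n,D);r=np.hypot(W[...,0]-ax[0],W[...,1]-ax[1])
    m=(W[...,2]>.080)&(W[...,2]<.092)&(r<.14)&(r>.06)
    N,l,st,ce=cv2.connectedComponentsWithStats(m.astype(np.uint8))
    im=cv2.imread(f"pics/{n}{k}.png")
    for i in range(1,N):
        if st[i,4]>100:
            q=ray(n,*ce[i],.086)[:2];d=q-ax;print(n,st[i,4],q.round(4),np.hypot(*d).round(4),np.degrees(np.arctan2(d[1],d[0])).round(2),np.median(im[l==i],0))
    h=cv2.cvtColor(im,cv2.COLOR_BGR2HSV);m=(cv2.inRange(h,(0,150,90),(6,255,255))|cv2.inRange(h,(174,150,90),(180,255,255)))>0
    m&=(r<.2)&(r>.13)&(W[...,2]>.02)
    if m.sum(): 
        v,u=np.where(m);q=ray(n,u.mean(),v.mean(),.028);d=q[:2]-ax;print(n,"ptr",m.sum(),q,np.hypot(*d),np.degrees(np.arctan2(d[1],d[0])))
a=cv2.imread(f"pics/top{k}.png")[175:315,340:480];b=cv2.imread(f"pics/scene{k}.png")[150:290,190:330]
cv2.imwrite(f"pics/c{k}.png",cv2.convertScaleAbs(np.hstack([cv2.resize(x,(400,400),interpolation=cv2.INTER_CUBIC) for x in(a,b)]),alpha=1.4))
E
python3 c.py 4
python3 - <<'E'
from h import *
im=cv2.imread("pics/top0.png");W=world("top",np.load("top0.npy"))
h=cv2.cvtColor(im,cv2.COLOR_BGR2HSV);m=(cv2.inRange(h,(0,150,60),(6,255,255))|cv2.inRange(h,(174,150,60),(180,255,255)))
m[:280]=0;m[305:]=0;m[:,:425]=0;m[:,450:]=0
v,u=np.where(m>0);q=np.array([ray("top",a,b,.028)[:2]*1000 for a,b in zip(u,v)],np.float32);d=q.mean(0)-[509.3,-240.4];print(len(q),q.mean(0),np.hypot(*d),np.degrees(np.arctan2(d[1],d[0])),cv2.minAreaRect(q))
E
```

```text
11.6 [ 0.50943319 -0.24110835  0.18588217] -60.34400336720226 [-0.09932411  0.5035058   0.63011964  1.88530755 -0.3739542   0.87497183
 -0.3370716 ] [-0.27356009 -4.14458832 -4.10682224] 0.15337682777423217
top 333 [ 0.5983 -0.1903] 0.1022 29.36 [29. 60. 14.]
top 335 [ 0.5105 -0.1384] 0.102 89.31 [24. 26. 29.]
scene 163 [ 0.5131 -0.3389] 0.0986 -87.77 [174. 173. 168.]
scene 178 [ 0.4254 -0.1856] 0.1002 146.83 [102.  45.  89.]
scene 199 [ 0.6006 -0.2884] 0.1032 -27.71 [78. 34. 16.]
scene 189 [ 0.514  -0.1355] 0.105 87.42 [14. 17. 16.]
scene 209 [ 0.6011 -0.1875] 0.1059 29.96 [25. 57. 12.]
108 [ 368.60437 -323.35483] 163.3302290969567 -149.47619173496088 ((368.46185302734375, -323.34857177734375), (28.595905303955078, 24.471031188964844), 31.715103149414062)
```

View pics/c4.png

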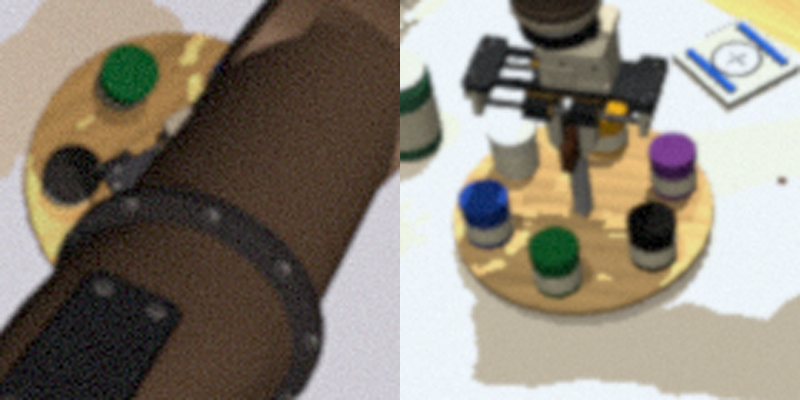

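```bash
python3 - <<'E'
from h import *
from scipy.optimize import least_squares
for n in("top","scene"):
    W=world(n,np.load(n+"0.npy")); r=np.hypot(W[...,0]-.5093,W[...,1]+.2404)
    m=((W[...,2]>.022)&(W[...,2]<.04)&(r<.147)).astype(np.uint8)
    c=max(cv2.findContours(m,0,1)[0],key=len)[:,0]
    q=np.array([ray(n,a,b,.03)[:2] for a,b in c])
    s=least_squares(lambda p:np.hypot(q[:,0]-p[0],q[:,1]-p[1])-p[2],[.51,-.24,.14],loss="soft_l1",f_scale=.001).x
    print(n,"disc",s)
    im=cv2.imread(f"pics/{n}0.png").astype(int); red=(im[...,2]-np.maximum(im[...,0],im[...,1]))
    k=(r>.14)&(r<.2)&(abs(W[...,0]-.368)<.03)&(abs(W[...,1]+.325)<.03)
    v,u=np.where(k&(red>40)); print(im[v,u,2].min(),im[v,u,2].max(),len(v))
    for th in(40,80,110):
        v,u=np.where(k&(red>th))
        if len(v)<5: continue
        p=ray(n,u.mean(),v.mean(),.028)[:2];d=p-s[:2];print(th,len(v),p,np.hypot(*d),np.degrees(np.arctan2(d[1],d[0]))%360)
    if n=="top": 
        w=red*k*1.; print(red[286:300,428:446])
E
```

```text
top disc [ 0.50754304 -0.23700622  0.13487758]
57 130 121
40 121 [ 0.36848887 -0.32428767] 0.16417708009987855 212.1156465421136
80 90 [ 0.36857347 -0.32420799] 0.1640630649681794 212.10778531191605
110 10 [ 0.36788388 -0.32497361] 0.165054360640583 212.20567585599466
[[ 14   4  -4  -6   3   6  26  49  85  76  62  33   5  -4  -9  -4  -5  -1]
 [  3  -1  -4   4  17  47  75  85 102 105  93  51  14  -5  -6   1  -3  -3]
 [ -1  -1   8  26  58  86  91 107 108 103 102  76  33  10  -2  -4  -6   0]
 [ -3   8  39  70  94  98 106 103 104 116 100  96  61  27   3  -9  -8  -5]
 [  4  24  50  84 108 115 102 108 105 108 101 101  87  53  16   0  -6  -5]
 [  0  12  64  95 113  97 120 100 102 102 110 114 107  78  38   3   0  -1]
 [ -3   4  31  76  94  98 105 104  98 106 104 107 105  93  61  30   5  -6]
 [ -1  -4  17  51  83 101 104 103 105 112 104 100 107 112  93  52  13   0]
 [  0  -1  -1  24  72  94  99 103 101  99 100 106 112 110  94  61  22   0]
 [ -2  -6  -5   0  45  82  94 101 104 110 109 118 108 100  73  47  15   0]
 [ -6  -2  -5   1  11  51  85 112 105 108  96  95  82  59  31  11   3  -3]
 [ -4   0  -4   0   2  25  68  94 100 100  83  67  40  20   3   2  -3  -2]
 [ -3  -6  -3  -5   1   6  28  63  89  77  47  28  10   2  -7   0  -6  -2]
 [  1  -4  -2  -5  -2  -1  10  26  44  36  17   1  -3  -4  -2  -2  -3  -5]]
scene disc [ 0.52175172 -0.22364376  0.12708395]
103 164 43
40 43 [ 0.37162718 -0.32399706] 0.18057731133373545 213.76142079806044
80 31 [ 0.37012472 -0.32481876] 0.18228309979899457 213.7136929196166
110 19 [ 0.37214674 -0.3246339 ] 0.18050113838493878 214.02113272512455
```

```bash
python3 - <<'E'
from h import *
from scipy.optimize import least_squares
from scipy.ndimage import map_coordinates, gaussian_filter
im=cv2.imread("pics/top0.png").astype(float)
red=im[...,2]-im[...,:2].max(-1)
x0,y0,k=422,280,8
up=cv2.resize(red[y0:y0+26,x0:x0+30],None,fx=k,fy=k,interpolation=cv2.INTER_CUBIC)
v,u=np.where(up>52)
q=np.array([ray("top",(a+.5)/k-.5+x0,(b+.5)/k-.5+y0,.028)[:2]*1000 for a,b in zip(u,v)],np.float32)
print("rect",cv2.minAreaRect(q),q.mean(0))
c=q.mean(0); 
# rectangle-fit: max overlap with rotated rect
Q=q-c
def f(p):
    a=p[0];X=(Q[:,0]-p[1])*np.cos(a)+(Q[:,1]-p[2])*np.sin(a);Y=-(Q[:,0]-p[1])*np.sin(a)+(Q[:,1]-p[2])*np.cos(a)
    return -(((abs(X)<p[3])&(abs(Y)<p[4])).mean()-.5*(4*p[3]*p[4])*len(Q)/A/len(Q)*1.0)
A=(len(q)); area=cv2.contourArea(cv2.convexHull(q)); 
from scipy.optimize import differential_evolution
def g(p):
    a=p[0];X=(Q[:,0]-p[1])*np.cos(a)+(Q[:,1]-p[2])*np.sin(a);Y=-(Q[:,0]-p[1])*np.sin(a)+(Q[:,1]-p[2])*np.cos(a)
    return 2*p[3]*2*p[4]/area-2*((abs(X)<p[3])&(abs(Y)<p[4])).mean()
s=differential_evolution(g,[(.2,.9),(-4,4),(-4,4),(11,18),(10,16)],seed=0).x
print("fit angle",np.degrees(s[0])+180,"centre",c+s[1:3],"size",2*s[3:])
# disc rim: blue-channel saturation edge along radial rays at z=.03
sat=gaussian_filter(im[...,2]-im[...,0],1)
pts=[]
for t in np.radians(np.arange(0,360,3)):
    rr=np.arange(.128,.152,.0005); p=np.array([proj("top",[.5093+r*np.cos(t),-.2404+r*np.sin(t),.03]) for r in rr])
    z=map_coordinates(sat,[p[:,1],p[:,0]],order=1); d=np.diff(z); i=d.argmin()
    if d[i]<-1.5: pts.append([.5093+rr[i]*np.cos(t),-.2404+rr[i]*np.sin(t)])
pts=np.array(pts); print(len(pts))
print(least_squares(lambda p:np.hypot(*(pts-p[:2]).T)-p[2],[.51,-.24,.14],loss="soft_l1",f_scale=.0007).x)
E
```

```text
Traceback (most recent call last):
  File "h.py", line 10, in ray
    K,R,t=cal(n); o=-R.T@t; r=R.T@np.linalg.inv(K)@[u,v,1]; return o+r*(z-o[2])/r[2]
          ~~~^^^
  File "h.py", line 4, in cal
    c=arm.get_calibration(n); return np.array(c["intrinsics"]),cv2.Rodrigues(np.array(c["rvec"],float))[0],np.array(c["tvec"],float).ravel()
ValueError: time passes only in moves, steps and waits
```

```bash
sed -i 's/^def cal(n):/import functools\n@functools.cache\ndef cal(n):/' h.py; python3 - <<'E'
from h import *
from scipy.optimize import least_squares, differential_evolution
from scipy.ndimage import map_coordinates, gaussian_filter
im=cv2.imread("pics/top0.png").astype(float)
red=im[...,2]-im[...,:2].max(-1)
x0,y0,k=422,280,8
up=cv2.resize(red[y0:y0+26,x0:x0+30],None,fx=k,fy=k,interpolation=cv2.INTER_CUBIC)
v,u=np.where(up>52)
q=np.array([ray("top",(a+.5)/k-.5+x0,(b+.5)/k-.5+y0,.028)[:2]*1000 for a,b in zip(u,v)],np.float32)
c=q.mean(0);Q=q-c;area=cv2.contourArea(cv2.convexHull(q))
print("rect",cv2.minAreaRect(q),c)
def g(p):
    a=p[0];X=(Q[:,0]-p[1])*np.cos(a)+(Q[:,1]-p[2])*np.sin(a);Y=-(Q[:,0]-p[1])*np.sin(a)+(Q[:,1]-p[2])*np.cos(a)
    return 4*p[3]*p[4]/area-2*((abs(X)<p[3])&(abs(Y)<p[4])).mean()
s=differential_evolution(g,[(.2,.9),(-4,4),(-4,4),(11,18),(10,16)],seed=0).x
print("fit angle",np.degrees(s[0])+180,"centre",c+s[1:3],"size",2*s[3:])
sat=gaussian_filter(im[...,2]-im[...,0],1)
pts=[]
for t in np.radians(np.arange(0,360,3)):
    rr=np.arange(.128,.152,.0005); p=np.array([proj("top",[.5093+r*np.cos(t),-.2404+r*np.sin(t),.03]) for r in rr])
    d=np.diff(map_coordinates(sat,[p[:,1],p[:,0]],order=1)); i=d.argmin()
    if d[i]<-1.5: pts.append([.5093+rr[i]*np.cos(t),-.2404+rr[i]*np.sin(t)])
pts=np.array(pts)
print(len(pts),least_squares(lambda p:np.hypot(*(pts-p[:2]).T)-p[2],[.51,-.24,.14],loss="soft_l1",f_scale=.0007).x)
E
```

```text
rect ((368.5243225097656, -324.08441162109375), (30.089733123779297, 26.579853057861328), 31.432580947875977) [ 368.4864  -324.26904]
fit angle 211.6341692369111 centre [ 368.3908746  -324.26384574] size [29.74361154 25.71729104]
102 [ 0.50993898 -0.24050026  0.13866387]
```

{"method": "carry_out", "body": {"plan": [[0,0,0,0.015,0.8],[0,0,0,0.025,0.8],[0,0,0,0.025,0.8],[0,0,0,0.025,0.8],[0,0,0,0.025,0.8]]}}

```text
clock: 12.1
position: [0.5094, -0.2411, 0.1859]
ee_rot: [3.025, 0.841, -0.007]
force: [-0.5, -2.9, -1.9]
width: 0.149
```

```bash
python3 c.py 5; python3 c.py 6|grep -v scene; python3 - <<'E'
from h import *
W=world("top",np.load("top6.npy"))
m=(W[...,2]>.0245)&(W[...,2]<.042)&(np.hypot(W[...,0]-.4357,W[...,1]-.12)<.045); print(m.sum())
E
```

```text
12.2 [ 0.50941952 -0.24112481  0.18589104] -58.920783315098724 [-0.09484584  0.50192298  0.62320217  1.88504231 -0.36934351  0.87378447
 -0.31685563] [ 1.58676564 -3.45031694 -3.48072828] 0.14919239790287944
top 334 [ 0.5966 -0.1881] 0.1018 30.94 [29.  60.5 15. ]
top 337 [ 0.5079 -0.1384] 0.102 90.78 [24. 26. 29.]
scene 166 [ 0.5149 -0.3389] 0.0986 -86.76 [176. 174. 169.]
scene 171 [ 0.4245 -0.1887] 0.0993 148.61 [102.  45.  89.]
scene 197 [ 0.6019 -0.2863] 0.1034 -26.37 [78. 35. 17.]
scene 195 [ 0.5109 -0.1359] 0.1045 89.12 [14. 16. 17.]
scene 213 [ 0.6004 -0.185 ] 0.1066 31.3 [25. 57. 12.]
12.3 [ 0.5094345  -0.24110639  0.18586361] -58.91364144403544 [-0.09488137  0.50196537  0.62316982  1.8850522  -0.3693166   0.87372394
 -0.31680969] [ 1.23214759 -3.99658089 -2.54382381] 0.14954957099307328
top 329 [ 0.597  -0.1883] 0.102 30.73 [28. 61. 14.]
top 333 [ 0.5081 -0.1383] 0.1021 90.65 [23. 27. 30.]
318
```

View pics/scene6.png

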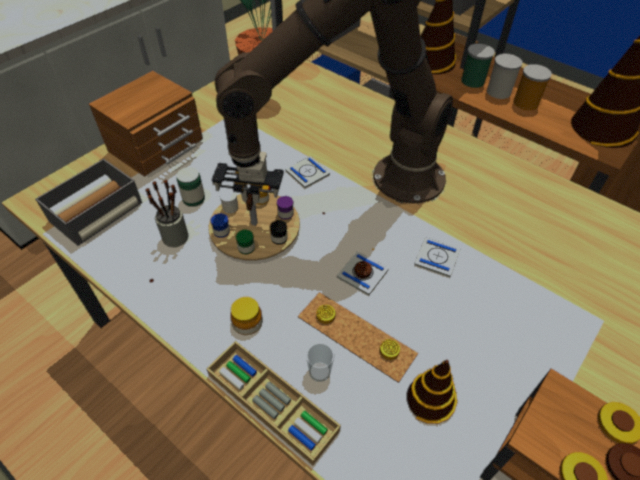

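The scene shows the rosette on the chosen stage at about (363,270), the gold ones still on the board and everything else in place. The gripper holds the handle at about (250,195). Gold's bearing is now about 210.8°, against 210.6–211.6° measured for the pointer, so I'm handing in.

```bash
python3 -c "
from cell import arm
o=arm.observe();print(abs(o['dq']).max(),o['width']);print(arm.sign_off())"
```

```text
0.0012649700171029554 0.14954957099307328
the job is handed in; nothing more can be done
None
```

I placed the brown rosette on the farthest stage and let go. I then turned the carousel about 87° by its handle until the gold jar reached the pointer, and handed in at about 12.3 s of the 64 s with the handle still gripped.

- **Rosette:** it lies flat with its top at z ≈ 32 mm, as expected on the stage. The top camera puts it about 1 mm from the ring mark. The scene camera reads up to 5 mm off, but it was already offset by about 4 mm from the top camera before anything moved.
- **Carousel:** the gold jar's direction is 210.8°, worked out from two other lids because the arm hid the gold one from above. The pointer's direction came out at 210.6° from its centre and 211.6° from its edges, so the jar should be within about 1°. I could not check the gold jar directly at the pointer.
- **Grip and the rest:** the gripper is still (opening about 14 mm, 30 N set). In the last picture the gold rosettes and everything else look unmoved.

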